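Slide a packed heat block out and load the bench shaker

ROBOT

A 6-joint arm with a two-finger parallel gripper is mounted at the origin on a cart in front of the work surface, level with it; the furniture and walls round the work are solid. World frame = base frame: x ahead of the robot, y to its left, z up, the work surface at z = 0. Lengths are in m, angles in rad, forces in N, time in s.
With the tool pointing down it reaches from about 0.325 to 0.775 m from the base axis. Payload 5.5 kg.
Tool frame: the origin (TCP) lies between the finger pads; the fingertips stand 8 mm ahead of it and the grasp point (between the pads) lies 11 mm behind it (tcp_to_tips is the distance from the TCP to the fingertips, in m); z points along the fingers, y is the line along which they close (so a half turn about z gives the same grasp; the last joint's range is limited). The gripper opens to 88 mm and grips with 3 to 60 N. Pads are 20 mm wide; open, the fingers measure 115 mm over their backs; the gripper's body (75 mm by 178 mm) begins 61 mm behind the grasp point.
Start: joints at [-1.397, 0.091, 1.231, -0, 1.82, -0.057], TCP at [0.137, -0.584, 0.231] pointing down, gripper open.
Joint ranges: [-2.87, 2.87], [-0.86, 2.18], [0.17, 2.46], [-1.51, 4.65], [0.06, 2.69], [-2.65, 2.65]. Speed limits (rad/s): [2.57, 2.57, 3.01, 3.14, 3.14, 3.14].

INTERFACE

Orientations are given as a unit quaternion [w, x, y, z].
In Python, from bench import * gives the robot as it stands. Calls block until the motion is done:
- move_to(position, orientation): joint-space move of the TCP to a pose.
- move_l(position, speed=0.15, orientation=None): straight line of the TCP; orientation=None keeps the orientation; speed is the mean speed in m/s.
- movej(angles): joint-space move.
- gripper_open() and close(): open the fingers fully, or close them until they stop; the grip force is fixed at half the most.
- hold(seconds).
- inverse_kinematics(position, orientation): joint angles nearest the present ones, or None.
- state(): the state.
- get_image(name): name is "scene" or "top" or "wrist"; returns a dict with "frame" (420x560x3 uint8, blue, green, red), "depth" (420x560 float32, m along the optical axis (not along the pixel's ray), 0 where there is no reading), "camera_matrix" (3x3 intrinsics, pixels), "view" (4x4, takes a point from world to camera coordinates). Camera axes: x right, y up, looking along -z (the intrinsics and any distortion apply to the point x, -y, -z); pixel columns grow to the right and rows downward; lengths in m; the calibration is good to about 2 mm. The wrist camera is an equidistant fisheye: a pixel r from the principal point sees the ray r / f radians off the axis. A picture is of the moment at which its call begins.
A pose or a line that the arm cannot do raises IKError and nothing moves.
- job_done(): hands the job in; it is judged then, once.
The state is a dict: "time": time; "joint_pos": joint angles; "dq": joint speeds; "joint_torque": joint torques, N m; "ee_pos": TCP position; "ee_rot": TCP orientation; "ft_force": force on the tool from outside, world axes, zero at the start; "moment": the same for the moment, N m; "finger_gap": finger opening in m; "finger_force": force on a finger pad.
Only numpy, scipy, OpenCV 4.12 (cv2) and the standard library are available. Lean on these libraries where they do the work, as an engineer would, in place of code of your own. Each camera call takes 0.05 s, during which the arm holds its last target. There are 200 camera calls.

TASK

Slide the aluminium block with the three wide wells lengthways along the bench out of its tight row until fingers fit beside it, then lift it out and set it down upright and lengthways in the middle of the shaker's rubber pad. Once it is released there, swing the shaker's lever to its middle mark, so that it stands straight up. Leave the other two blocks in their row and do not disturb the two bottles.

Things in the scene. Friction and masses are not known exactly. Their poses are not given: they have to be found in the camera images.
- wide_block_center (a point): Centre (half-way up) of the loose aluminium block to fetch, 0.25 to 0.45 kg: 40 mm along its x, 110 mm along its y, 40 mm high, with three wide 25 mm wells, 28 mm deep, in a line along y in its top. It stands on the bench in any of the three places of the row. Its free ends face +y and -y; its 40 mm width can be gripped once it is slid out along y.
- narrow_block_a_center (a point): Centre of a neighbour block that stays: the same 40 x 110 x 40 mm size, axes and mass, but with five narrow 13 mm wells in a line. Loose; stands in another place of the row.
- narrow_block_b_center (a point): Centre of the second neighbour block, the same as narrow_block_a. Loose.
- rails: Two grey rails, each 10 x 110 x 26 mm high, fixed to the bench; three blocks stand between them. Origin on the bench, midway. y runs along rails and blocks; both ends are open, block and rail ends lie level at y = +-55 mm. Places at x = -41, 0, +41 mm, so gaps between blocks are 1 mm; rails' inner faces at x = +-62.5, outer +-72.5 mm. No floor or stop: the blocks slide on the bench.
- pad_center (a point): Centre of the top of the black rubber pad on the white bench shaker (fixed). Pad 76 mm along x, 146 mm along y (the block's length goes along y, either way round), flat, no rim, about 55 mm above the bench. The housing spans y = -84 to +136 mm and x = -55 to +55 mm of this point; only the lever and its quadrant are higher than the pad.
- lever (a joint): Angle of the shaker's speed lever in rad: 0 = leaning fully to the shaker's -x (robot side), 0.6 = straight up at the middle mark, 1.2 = leaning fully to +x (away). Starts at 0 to 0.25. Stiff friction hinge (about 0.1 N m, a push of 1 to 2 N at the grip): it stays where it is left.
- lever_grip (a point): Centre of the lever's black crossbar grip, 16 mm thick round bar, 42 mm long along the shaker's y, 85 mm from the pivot. It moves on an arc round lever_pivot.
- lever_pivot (a point): The lever's hinge point, fixed to the shaker, 46 mm above the bench, 106 mm along +y from pad_center; the hinge axis is its y, the lever swings in its x-z plane. Two grey quadrant cheeks of 26 mm radius stand at y = +-12 mm of it, each with a thick black middle mark at the top and a thin white mark at either end.
- brown_bottle_center (a point): Bystander: brown bottle with a black cap, 58 mm in diameter, 106 mm high, standing behind the work. This point is 45 mm above its underside, on its axis.
- white_bottle_center (a point): Bystander: white bottle with a blue cap, 48 mm in diameter, 89 mm high, standing behind the work. This point is 45 mm above its underside, on its axis.

How it is judged:
On the way, in this order (a step that is already met when the one before it is completed fails the run):
1. the wide-well block has been slid along the bench, lengthways out of its row by at least 40 mm ((y of wide_block_center in the frame of rails above 0.04 m or y of wide_block_center in the frame of rails below -0.04 m) and height (world z) of wide_block_center below 0.026 m and angle between wide_block_center's own z axis and vertical below 0.1 rad), for 0.1 s.
2. the block rests released on the shaker's pad, upright and lengthways in the middle (x of wide_block_center in the frame of pad_center between -0.018 and 0.018 m and y of wide_block_center in the frame of pad_center between -0.02 and 0.02 m and z of wide_block_center in the frame of pad_center between 0.014 and 0.024 m and angle between the y axis of wide_block_center and the y axis of pad_center, either way round below 0.25 rad and angle between wide_block_center's own z axis and vertical below 0.1 rad and contact force between the fingers and wide_block below 0.05 N and linear speed of wide_block below 0.02 m/s), for 0.2 s.
3. the lever stands straight up at its middle mark (value of joint lever between 0.45 and 0.75 rad and velocity of joint lever between -0.05 and 0.05 rad/s), for 0.2 s.
At the end, for the whole second after the job is handed in: Wide-well block upright, at rest and released on the pad, centre within 18 mm across and 20 mm along, length within 0.25 rad of the pad's; lever within 0.15 rad of upright (0.45 to 0.75), untouched; other blocks within 40 mm and bottles within 30 mm of where they stood (all of step 2 and all of step 3 and contact force between the fingers and lever below 0.05 N).
It fails at once if a neighbour block is shoved more than 40 mm, lifted or tipped (distance of any of narrow_block_a_center, narrow_block_b_center from where it was at the start of the episode above 0.04 m or angle between any of narrow_block_a_center, narrow_block_b_center's own z axis and vertical above 0.3 rad).
It fails at once if a bottle is moved more than 30 mm or tipped (distance of any of brown_bottle_center, white_bottle_center from where it was at the start of the episode above 0.03 m or angle between any of brown_bottle_center, white_bottle_center's own z axis and vertical above 0.3 rad).
It also fails if it takes over 72 s, if anything falls off the work surface, if the arm or the gripper's body presses on something with over 40 N, if the wrist force passes 120 N, or if a joint passes its speed limit or range.

## Working session

There is one attempt and no reset: what is moved stays moved. The work goes in short steps, each a Python script; the robot and the scene stay as the last script left them, time stands still between calls to the robot, and variables do not carry over. Pictures are saved under pics/ and viewed, at most 10 in all, crops included, and the job is handed in when it is done.

```bash
mkdir -p pics
cat > h.py <<'E'
from bench import *
import numpy as np, cv2
def cap(name,fn):
    d=get_image(name); cv2.imwrite('pics/%s.png'%fn,d['frame']); np.savez('pics/%s.npz'%fn,**d); return d
def px(d,u,v,z=None):
    """pixel->world by depth, or by intersecting plane z (pinhole)"""
    K=d['camera_matrix']; V=np.linalg.inv(d['view'])
    r=np.array([(u-K[0,2])/K[0,0],-(v-K[1,2])/K[1,1],-1.])
    if z is None: return (V@np.r_[r*np.median(d['depth'][v-1:v+2,u-1:u+2]),1])[:3]
    o=V[:3,3]; w=V[:3,:3]@r; return o+w*(z-o[2])/w[2]
E
python3 - <<'E'
from h import *
for n in('top','scene'):
    d=cap(n,n+'0'); print(np.round(d['camera_matrix'],1).tolist(),np.round(d['view'],3).tolist())
print(state())
a=cv2.imread('pics/top0.png')
E
```

```text
[[423.2, 0.0, 279.8], [0.0, 423.2, 208.6], [0.0, 0.0, 1.0]] [[0.028, -1.0, -0.008, -0.011], [0.997, 0.028, 0.077, -0.569], [-0.077, -0.01, 0.997, -1.119], [0.0, 0.0, 0.0, 1.0]]
[[401.2, 0.0, 279.8], [0.0, 401.2, 203.6], [0.0, 0.0, 1.0]] [[0.9, -0.435, 0.006, -0.535], [0.243, 0.515, 0.822, -0.221], [-0.361, -0.739, 0.569, -0.778], [0.0, 0.0, 0.0, 1.0]]
{'time': 0.1, 'joint_pos': array([-1.39675067e+00,  9.17972583e-02,  1.23178324e+00, -8.15042496e-06,
        1.81978581e+00, -5.66915766e-02]), 'dq': array([-0.0004328 , -0.00183493, -0.00048464, -0.00039492,  0.00039766,
        0.00110509]), 'joint_torque': array([ 3.43226602e-03, -4.47858453e+01, -4.07568455e+01,  7.01586180e-02,
        2.84566137e-02, -1.12793302e-04]), 'ee_pos': array([ 0.1371738 , -0.58384885,  0.2296017 ]), 'ee_rot': array([-8.85069062e-04,  9.93352144e-01,  1.15111825e-01, -5.59501588e-05]), 'ft_force': array([ 0.24509759, -0.17292855,  0.75910109]), 'moment': array([-0.01168631, -0.02385318, -0.0176933 ]), 'finger_force': 0.0, 'finger_gap': 0.08814590685658974}
```

View pics/top0.png

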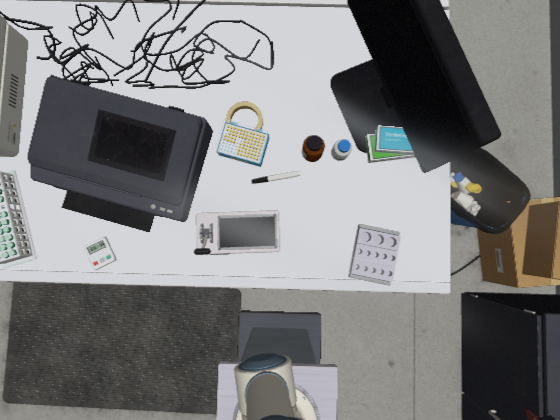

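View pics/scene0.png

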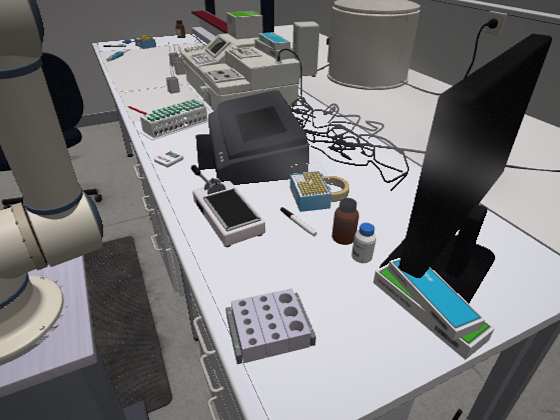

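The wide-well block is at the far (+x) side of the row, which sits near (376,254). The shaker is at about (240,231), with its lever at about (205,240). I'll enlarge crops of both.

Run:
```python
import cv2,numpy as np
a=cv2.imread('pics/top0.png')
c=np.hstack([cv2.resize(a[200:270,185:290],None,fx=4,fy=4,interpolation=2)[:, :400],cv2.resize(a[215:285,340:440],None,fx=4,fy=4,interpolation=2)[:280]])
b=cv2.resize(a[130:170,290:390],None,fx=4,fy=4,interpolation=2)
c=np.vstack([c,np.hstack([b,b*0])]); print(c.shape); cv2.imwrite('pics/c0.png',c)
```

```text
(440, 800, 3)
```

View pics/c0.png

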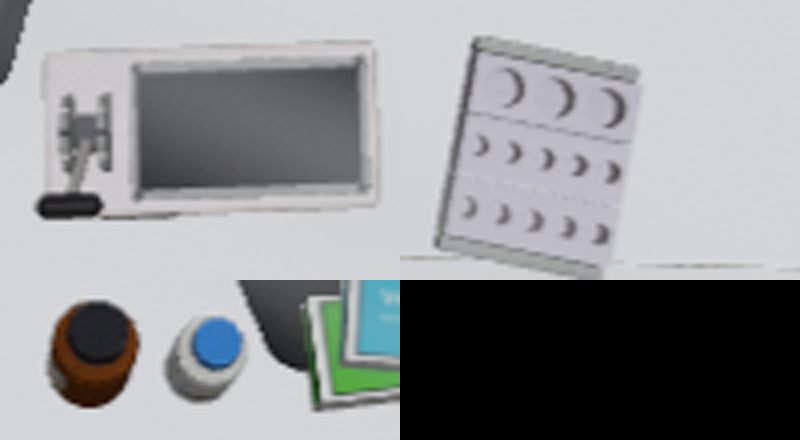

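Run:
```python
import numpy as np
from h import px
d=dict(np.load('pics/top0.npz'))
R=lambda c:(340+(c[0]-400)/4,215+c[1]/4); L=lambda c:(185+c[0]/4,200+c[1]/4); B=lambda c:(290+c[0]/4,130+(c[1]-280)/4)
def show(n,f,pts,z):
    P=np.array([px(d,*f(p),z)[:2] for p in pts]); print(n,np.round(P,4).tolist(),'c',np.round(P.mean(0),4),'sides',np.round(np.linalg.norm(P-np.roll(P,-1,0),axis=1),4), 'ang',np.round([np.arctan2(*(P[0]-P[1])[::-1]),np.arctan2(*(P[3]-P[2])[::-1])],3))
show('wide',R,[(476,50),(637,82),(631,148),(468,112)],.04)
show('all blocks',R,[(476,50),(637,82),(606,268),(441,236)],.04)
show('wells',R,[(508,87),(561,98),(609,108)],.04)
show('pad',L,[(137,67),(360,64),(361,186),(140,191)],.055)
show('house',L,[(43,55),(377,42),(380,205),(47,218)],.05)
show('grip',L,[(38,206),(102,205)],.11)
show('brown cap',B,[(97,331)],.106); show('white cap',B,[(217,342)],.089)
for u,v in[(378,237),(370,252),(247,231),(199,222),(202,251)]: print(u,v,np.round(px(d,u,v),4))
```

```text
wide [[0.5237, -0.2057], [0.5056, -0.3118], [0.4622, -0.3082], [0.4827, -0.201]] c [ 0.4935 -0.2567] sides [0.1077 0.0435 0.1091 0.0412] ang [1.402 1.382]
all blocks [[0.5237, -0.2057], [0.5056, -0.3118], [0.3837, -0.2924], [0.4013, -0.1845]] c [ 0.4536 -0.2486] sides [0.1077 0.1234 0.1094 0.1242] ang [1.402 1.409]Traceback (most recent call last):
  File "<stdin>", line 9, in <module>
  File "<stdin>", line 6, in show
IndexError: index 3 is out of bounds for axis 0 with size 3
```

Run:
```python
import numpy as np
from h import px
d=dict(np.load('pics/top0.npz'))
R=lambda c:(340+(c[0]-400)/4,215+c[1]/4); L=lambda c:(185+c[0]/4,200+c[1]/4); B=lambda c:(290+c[0]/4,130+(c[1]-280)/4)
def show(n,f,pts,z):
    P=np.array([px(d,*f(p),z)[:2] for p in pts]); print(n,np.round(P,4).tolist(),'c',np.round(P.mean(0),4),'sides',np.round(np.linalg.norm(P-np.roll(P,-1,0),axis=1),4), 'ang',np.round([np.arctan2(*(P[0]-P[1])[::-1]),np.arctan2(*(P[-1]-P[-2])[::-1])],3))
show('wells',R,[(508,87),(561,98),(609,108)],.04)
show('pad',L,[(137,67),(360,64),(361,186),(140,191)],.055)
show('house',L,[(43,55),(377,42),(380,205),(47,218)],.05)
show('grip',L,[(38,206),(102,205)],.11)
show('brown cap',B,[(97,331)],.106); show('white cap',B,[(217,342)],.089)
for u,v in[(378,237),(370,252),(247,231),(199,222),(202,251)]: print(u,v,np.round(px(d,u,v),4))
```

```text
wells [[0.4999, -0.2271], [0.4936, -0.262], [0.488, -0.2936]] c [ 0.4938 -0.2609] sides [0.0355 0.0321 0.0676] ang [ 1.394 -1.748]
pad [[0.5409, 0.1625], [0.547, 0.0167], [0.4676, 0.0137], [0.4602, 0.1573]] c [0.5039 0.0875] sides [0.1459 0.0794 0.1438 0.0808] ang [1.612 1.622]
house [[0.5474, 0.2254], [0.5621, 0.006], [0.4555, 0.001], [0.4409, 0.2182]] c [0.5015 0.1127] sides [0.2199 0.1066 0.2176 0.1068] ang [1.638 1.638]
grip [[0.4503, 0.2119], [0.452, 0.1723]] c [0.4511 0.1921] sides [0.0396 0.0396] ang [ 1.615 -1.527]Traceback (most recent call last):
  File "<stdin>", line 11, in <module>
  File "<stdin>", line 6, in show
IndexError: index 1 is out of bounds for axis 0 with size 1
```

```bash
cat >> h.py <<'E'
def q(theta):  # tool down, closing line at angle theta
    p=(theta+np.pi/2)/2; return [0,np.cos(p),np.sin(p),0]
WB=np.array([.494,-.256]); RA=1.403; RY=np.array([np.cos(RA),np.sin(RA)]); RX=np.array([np.sin(RA),-np.cos(RA)])
PAD=np.array([.5035,.087]); SA=1.628; SY=np.array([np.cos(SA),np.sin(SA)]); SX=np.array([np.sin(SA),-np.cos(SA)])
P=lambda xy,z:[xy[0],xy[1],z]
E
python3 - <<'E'
from h import *
Q=q(RA-np.pi)
s=WB-.1*RY; close()
move_to(P(s,.14),Q); print(state()['joint_pos'].round(2))
move_l(P(s,.022),.12)
e=WB+.0135*RY
for t in np.linspace(-.085,.0135,5):
    move_l(P(WB+t*RY,.022),.04); print(state()['ft_force'].round(1),state()['ee_pos'].round(4))
move_l(P(WB+.002*RY,.022),.05); move_l(P(WB+.002*RY,.15),.15)
s=WB+.085*RY
move_to(P(s,.16),q(RA-np.pi/2)); gripper_open()
print(state()['joint_pos'].round(2),state()['time'])
d=cap('wrist','w1'); cap('top','top1'); print(d['camera_matrix'],d['view'].round(4).tolist())
E
```

```text
[-0.7   0.08  1.4  -0.    1.66  1.04]
[ 0.9 -0.8  0.4] [ 0.48   -0.3395  0.0221]
[-0.2 -0.4  0.3] [ 0.484  -0.3153  0.0221]
[-0.7 -0.2  0.9] [ 0.4881 -0.2908  0.022 ]
[-0.4 -0.4 -0.1] [ 0.4922 -0.2666  0.022 ]
[ 0.1 -0.1 -0.5] [ 0.4963 -0.2423  0.022 ]
[-0.39 -0.08  1.53  0.    1.69 -0.22] 11.7583
[[325.1922621    0.         283.94155637]
 [  0.         325.1922621  213.13219972]
 [  0.           0.           1.        ]] [[0.9858, -0.1678, 0.0007, -0.5304], [0.1624, 0.953, -0.2558, 0.0938], [0.0422, 0.2523, 0.9667, -0.2995], [0.0, 0.0, 0.0, 1.0]]
```

View pics/w1.png

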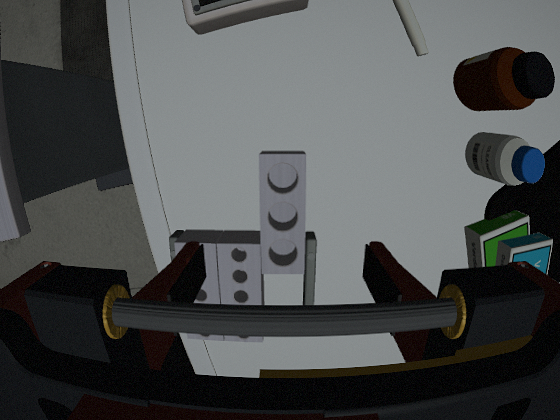

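The wide block has slid out between about (260,152) and (304,274), and its neighbours stayed put. Next I'll measure its top face.

```bash
cat >> h.py <<'E'
def fx(d,u,v,z):
    K=d['camera_matrix']; V=np.linalg.inv(d['view']); a=np.array([u-K[0,2],v-K[1,2]]); r=np.hypot(*a); th=r/K[0,0]
    c=np.array([a[0]/r*np.sin(th),-a[1]/r*np.sin(th),-np.cos(th)]); w=V[:3,:3]@c; o=V[:3,3]; return (o+w*(z-o[2])/w[2])[:2]
E
python3 - <<'E'
from h import *
d=dict(np.load('pics/w1.npz'))
C=np.array([fx(d,*p,.04) for p in[(260,153),(305,153),(304,274),(261,274)]])
print(C.round(4).tolist(),C.mean(0).round(4),np.linalg.norm(C-np.roll(C,-1,0),axis=1).round(4))
m=C[:2].mean(0)-C[2:].mean(0); print('ang',np.arctan2(m[1],m[0]), 'row coords',((C.mean(0)-WB)@RX).round(4),((C.mean(0)-WB)@RY).round(4))
E
```

```text
[[0.4973, -0.1194], [0.5346, -0.1258], [0.5169, -0.2352], [0.4775, -0.2285]] [ 0.5066 -0.1772] [0.0378 0.1108 0.04   0.1109]
ang 1.4010204513550482 row coords -0.0008 0.0798
```

Run:
```python
from h import *
B=np.array([.5066,-.1772]); Q=q(RA-np.pi/2)
move_to(P(B,.1),Q); move_l(P(B,.016),.08); close()
s=state(); print(s['finger_gap'],s['finger_force'],s['time'])
move_l(P(B,.16),.12); print(state()['finger_gap'],state()['ft_force'])
move_to(P(PAD,.16),q(SA-np.pi/2)); print(state()['joint_pos'].round(2),state()['finger_gap'])
move_l(P(PAD,.08),.1); f0=state()['ft_force'][2]
z=.08
while z>.066:
    z-=.002; move_l(P(PAD,z),.02); f=state()['ft_force'][2]
    if f-f0>3: break
print('contact',z,f-f0,state()['finger_gap'])
cap('scene','s2'); cap('top','top2'); d=cap('wrist','w2'); print(state()['time'])
a=np.hstack([cv2.resize(cv2.imread('pics/s2.png')[150:260,160:300],(400,314)),cv2.resize(cv2.imread('pics/w2.png')[0:420],(400,300)).copy()[:300].repeat(1,0) if 0 else cv2.resize(cv2.imread('pics/w2.png'),(400,314))])
cv2.imwrite('pics/c2.png',a)
```

```text
0.03983820675843464 29.999352358281612 14.2083
0.04007114875452133 [ 0.22259027 -0.62633913 -4.97171247]
[ 0.1  -0.15  1.59 -0.    1.7   0.05] 0.03973850355316305
contact 0.06999999999999999 5.241007939178744 0.0402849243312945
18.9417
```

View pics/c2.png

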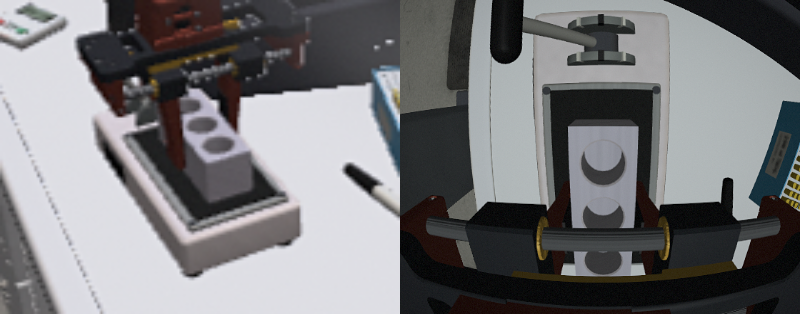

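The block sits centred on the pad. In the wrist view it spans columns 569–638, and the housing spans 535–668. I'll release it, back up and check.

Run:
```python
from h import *
gripper_open(); move_l(P(PAD,.2),.15); 
p=PAD-.03*SY-.0*SX
d=cap('wrist','w3'); print(state()['time'])
cv2.imwrite('pics/c3.png',cv2.resize(d['frame'][0:300,130:430],(600,600)))
```

```text
20.8833
```

View pics/c3.png

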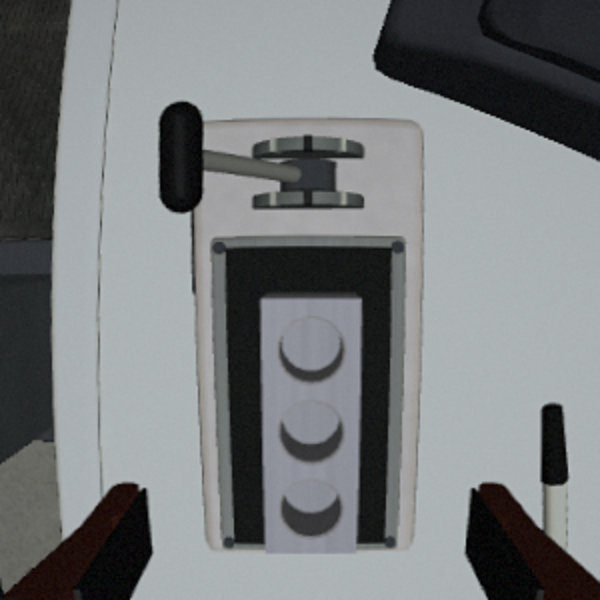

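Run:
```python
from h import *
d=dict(np.load('pics/w3.npz')); f=lambda p,z:fx(d,130+p[0]/2,p[1]/2,z)
B=np.array([f(p,.095) for p in[(262,295),(362,295),(357,553),(267,553)]])
S=np.array([f(p,.056) for p in[(218,247),(398,247),(391,542),(229,542)]])
H=np.array([f(p,.05) for p in[(195,122),(422,122)]])
M=np.array([f(p,.072) for p in[(308,147),(308,200)]])
G=f((181,157),.116)
for n,X in zip('BSHM',(B,S,H,M)): print(n,X.round(4).tolist(),X.mean(0).round(4),np.linalg.norm(X-np.roll(X,-1,0),axis=1).round(4))
for X in(S,B):
    a=X[:2].mean(0)-X[2:].mean(0); print('ang',np.arctan2(a[1],a[0]))
D=B.mean(0)-S.mean(0); print('block-pad x,y',D@SX,D@SY)
pv=PAD+.106*SY; print('pivot',pv,'marks-pivot',(M.mean(0)-pv)@SX,(M.mean(0)-pv)@SY,'grip',G,(G-pv)@SX,(G-pv)@SY,(G-M.mean(0))@SX)
```

```text
B [[0.4823, 0.1415], [0.5217, 0.1438], [0.5282, 0.0328], [0.4887, 0.0306]] [0.5052 0.0872] [0.0395 0.1112 0.0395 0.1111]
S [[0.4586, 0.1603], [0.54, 0.1649], [0.5491, 0.0209], [0.4677, 0.0163]] [0.5039 0.0906] [0.0816 0.1443 0.0816 0.1443]
H [[0.4436, 0.2197], [0.5486, 0.2256]] [0.4961 0.2227] [0.1051 0.1051]
M [[0.4969, 0.2054], [0.4982, 0.1821]] [0.4975 0.1938] [0.0233 0.0233]
ang 1.634267021945132
ang 1.6287967738583407
block-pad x,y 0.0011896352355629581 -0.0034996010443304193
pivot [0.49743972 0.19282662] marks-pivot 0.00014417189824621397 0.0009263090095667572 grip [0.45152784 0.19274758] -0.045841296592676 0.002545983119283285 -0.045985468490922214
```

Run:
```python
from h import *
d=dict(np.load('pics/top0.npz'))
for p in[(205,125),(200,150),(188,190),(182,212),(165,210)]: print(p,px(d,*p).round(3))
pv=PAD+.106*SY; Q=q(SA-np.pi/2)
a=pv-.092*SX
for x in(a,pv-.0215*SX):
    for z in(.2,.108): print(inverse_kinematics(P(x,z),Q))
```

```text
(205, 125) [0.769 0.199 0.11 ]
(200, 150) [0.709 0.214 0.088]
(188, 190) [0.606 0.241 0.085]
(182, 212) [0.549 0.256 0.074]
(165, 210) [0.553 0.3   0.076]
[ 3.57002235e-01 -3.29041251e-01  1.67238941e+00 -4.44089210e-16
  1.79824449e+00  2.99798561e-01]
[ 3.57002235e-01 -3.22113239e-01  1.82946078e+00 -4.44089210e-16
  1.63424512e+00  2.99798561e-01]
[ 3.16377633e-01 -1.47249658e-01  1.51877349e+00 -4.44089210e-16
  1.77006882e+00  2.59173959e-01]
[ 3.16377633e-01 -1.33536549e-01  1.66905095e+00 -4.44089210e-16
  1.60607825e+00  2.59173959e-01]
```

The printer's readings near the lever are about 0.09 m high, well under the gripper body at about 0.18 m, so I'll push the lever now.

Run:
```python
from h import *
pv=PAD+.106*SY; Q=q(SA-np.pi/2)
move_l(P(PAD,.25),.15); close()
a=pv-.095*SX
move_to(P(a,.25),Q); move_l(P(a,.108),.12); hold(.3)
f0=state()['ft_force']
for x in(.075,.06,.045,.03,.0215):
    move_l(P(pv-x*SX,.108),.05); print(x,((state()['ft_force']-f0)[:2]@SX).round(2))
move_l(P(pv-.06*SX,.108),.08); move_l(P(pv-.095*SX,.108),.1); move_l(P(a,.2),.15); move_to(P(PAD-.03*SX,.25),Q)
d=cap('wrist','w4'); print(state()['time'])
cv2.imwrite('pics/c4.png',cv2.resize(d['frame'][0:300,130:430],(600,600)))
s=cap('scene','s4')
```

```text
0.075 -0.57
0.06 -0.74
0.045 -0.1
0.03 0.61
0.0215 -0.95
29.7333
```

View pics/c4.png

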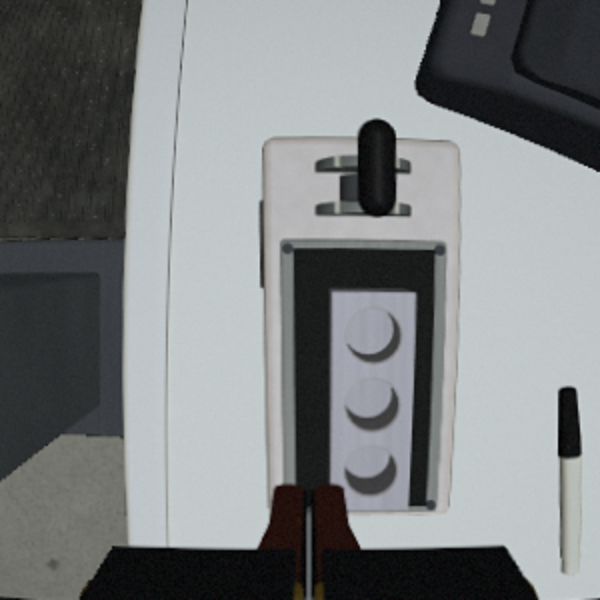

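The grip is now at about (377,167) in the crop, and the block hasn't moved. I'll compute the lever angle and check the other objects' places.

Run:
```python
from h import *
d=dict(np.load('pics/w4.npz')); f=lambda p,z:fx(d,130+p[0]/2,p[1]/2,z)
pv=PAD+.106*SY; o=(f((377,167),.131)-pv)@SX; print('grip off',o,'q',.6+np.arcsin(o/.085))
B=np.array([f(p,.095) for p in[(330,290),(416,291),(409,508),(330,508)]]).mean(0)-PAD; print('block',B@SX,B@SY)
a=cv2.imread('pics/scene0.png'); b=cv2.imread('pics/s4.png')
cv2.imwrite('pics/c5.png',np.hstack([x[160:380,180:400] for x in(a,b)]).repeat(1,0))
```

```text
grip off -0.0012921151332693556 q 0.5847980599722404
block 0.0011719894072276893 0.0004983820526628991
```

View pics/c5.png

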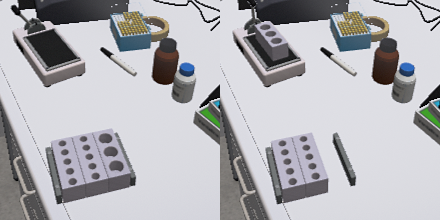

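The lever reads about 0.585 rad, the block is within 2 mm of the pad's centre, and the neighbour blocks and bottles look unmoved.

```bash
python3 -c "
from bench import *
print(job_done())"
```

```text
the job is handed in; nothing more can be done
None
```

The job is handed in at about 30 s: by my last camera check the wide-well block is released within 2 mm of the pad's centre, the lever is at about 0.585 rad, and the other blocks and bottles look unmoved; no verdict was returned.

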